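# Clear the record sheet and stamp its blank check panel

## Robot

A 7-joint arm with a two-finger parallel gripper is mounted at the origin on the work surface. World frame = base frame: x ahead of the robot, y to its left, z up, the work surface at z = 0. Lengths are in mm, angles in rad, forces in N, time in s.
With the tool pointing down it reaches from about 350 to 900 mm from the base axis. Payload 7.2 kg.
Tool frame: the origin (TCP) lies on the centre line of the jaws, within the pads' length; the fingertips stand 19 mm ahead of it and the grasp point (between the pads) is the TCP; z points along the fingers, y is the line along which they close (so a half turn about z gives the same grasp; the last joint's range is limited). The gripper opens to 85 mm and grips with 20 to 120 N. Pads are 22 mm wide; open, the fingers measure 114 mm over their backs; the gripper's body (76 mm by 85 mm) begins 54 mm behind the grasp point. The pads swing forward as they close: fully open they stand 13 mm farther back than shut.
Start: joints at [-1.287, 0.411, -0.013, 1.596, 0.006, 1.134, -0.082], TCP at [215.377, 586.72, 250.297] pointing down, gripper open.
Joint ranges: [-2.95, 2.95], [-0.29, 1.99], [-1.47, 1.44], [0.14, 2.54], [-1.03, 4.17], [0.13, 1.85], [-2.86, 2.86]. Speed limits (rad/s): [2.39, 2.39, 3.01, 3.01, 3.14, 3.14, 3.14].

## Interface

Orientations are given as a rotation vector (axis times angle).
In Python, from bench import arm gives the robot as it stands.
- The arm moves only by the tool send_rows, never from a script. Its argument "increments" is a list of rows, each a list of 3 entries, a list of its own where there are three numbers: the closure, from -1 (fully open) to 1 (shut), then the shift along the tool's x, y, z in mm, then the turn about the tool's z in rad. In form: [[gripper, [x, y, z], twist], ...]. A call has exactly 5 rows; each row shifts and turns the commanded pose from where the row before left it, along the tool's axes as they then stand; what a row does not reach is not made up. A row lasts 1/12 s, in which the tool goes at most 41.7 mm and 7.16 degrees, less where a joint would pass 70% of its speed; a pose out of reach is approached as far as the arm can. A call is refused whole if a number of a shift passes 41.7 or a number of a turn 0.125, either way. A call with a gripper value outside its range is refused whole. The fingers move at their own pace and stop on an object; "newtons" is the grip in N (left out, the last holds). Time passes only in rows, so rows that do not move let the fingers close, or fill a call up. It gives the time, the measured TCP pose, the force, the opening and the grip force at its end, in the units of the state.
- arm.sense(): the state, without advancing time (a new reading comes with each control period).
- arm.camera(name): name is "scene" or "top"; returns (picture, depth): 384x512x3 uint8, blue, green, red; 384x512 float32, mm along the optical axis (not along the pixel's ray), 0 where there is no reading.
- arm.camera_params(name): a dict with "fx", "fy", "cx", "cy" (pixels), "world_to_cam" (4x4, takes a point from world to camera coordinates). Camera axes: x right, y down, z forward; pixel columns grow to the right and rows downward; lengths in mm; the calibration is good to about 2 mm. A picture is of the moment at which its call begins. camera_params takes no time and is no camera call.
- arm.hand_in(): hands the job in; it is judged then, once.
The state is a dict: "time_s": time; "joint_positions": joint angles; "joint_vel": joint speeds; "tau": joint torques, N m; "tcp_pos": TCP position; "eef_rot": TCP orientation; "contact_force": force on the tool from outside, world axes, zero at the start; "ft_torque": the same for the moment, N m; "grip_width": finger opening in mm; "gripper_force": force on a finger pad.
Only numpy, scipy, OpenCV 4.12 (cv2) and the standard library are available. Lean on these libraries where they do the work, as an engineer would, in place of code of your own. Each camera call takes 0.05 s, during which the arm holds its last target. There are 200 camera calls.

## Task

The hand lens has been left on the practical record sheet: lay it flat in the steel tray first, beside the stamp. Then take the self-inking stamp from the tray, stand it squarely in the middle of the one blank check panel, press it straight down all the way so that it prints, and lift it off without sliding it. Stand the stamp upright in the tray again; print nowhere else, drop nothing and leave the other things on the bench alone.

Things in the scene. Friction and masses are not known exactly. Their poses are not given: they have to be found in the camera images.
- tray: Fixed stainless instrument tray, open on top, 290 mm along its x by 220 mm along its y, walls 3 mm thick and 22 mm high, floor 3 mm thick. Origin at the centre of its underside, on the bench; x along its length, z up. The stamp stands in its +y half; the -y half is free for the lens.
- clipboard: Fixed A4 clipboard lying on the bench, 318 mm along its x by 230 mm along its y, with a white record sheet whose surface is 5 mm above the bench. The steel clip is at the +x end and rises 20 mm. Origin at the centre of its underside. Three check panels of one size stand in a column along x on the sheet's -y side, 61 mm apart; two already carry a dark barred imprint and one is blank. Which one is blank varies.
- blank_panel (a point): Centre of the blank check panel on the sheet's surface: a thin dark printed outline 50 mm along its x by 72 mm along its y, empty inside; z up.
- stamp: Frame of the self-inking stamp (loose, about 0.16 kg in all): dark grey, foot 46 mm along its x by 68 mm along its y, standing upright when its z is up. Origin at the centre of the foot's underside. The imprint, 18 by 48 mm, falls centred under the foot, long side along y, and is the same either way round.
- stamp_mid (a point): Centre of the stamp, 46.5 mm above the underside of its foot, axes as the frame's. Above it is the black handle cap: 40 mm wide along x, 62 mm along y, flat sides from 48 to 93 mm above the foot (its top is the stamp's top) when it is up. Grip the cap across x, with the fingertips not lower than 50 mm above the foot.
- plunger (a joint): Travel of the sprung handle cap down over the frame, in m: 0 up (at rest), 0.018 fully down at a rigid stop. It springs back. It starts to move at 4 N of push and takes 14 N to reach the stop; the die touches the paper from about 0.013 and prints fully from 0.015.
- lens: Loose hand lens of 80 g lying flat, black rim and handle, 180 mm long along its x and 12 mm thick; origin at mid-length on its underside, handle towards -x, z up. Rim 84 mm across, outside, centred 48 mm towards +x.
- lens_handle (a point): Middle of the lens's flat handle, 6 mm above its underside and 40 mm from the lens's origin towards -x. The handle is 86 mm long along x, 18 mm wide along y, 12 mm thick.
- lens_glass (a point): Centre of the lens's glass, 6 mm above its underside.
- mortar: Bystander: white porcelain mortar 100 mm wide and 58 mm high with its pestle leaning in it; origin under its centre.
- rack: Bystander: aluminium test-tube rack 206 mm long along its y, 60 mm deep, with tubes up to 123 mm high; origin under its centre.
- dropper: Bystander: brown dropper bottle 42 mm wide and 110 mm high; origin under its centre.
- wash_bottle: Bystander: white wash bottle 72 mm wide with a bent spout, 207 mm high; origin under its centre.
Not all that is in view belongs to the job. Several things have the shape of the stamp; the one meant has the colours described above.

How it is judged (in metres and radians):
On the way, in this order (a step that is already met when the one before it is completed fails the run):
1. the hand lens lies flat in the tray, let go (x of lens_handle in the frame of tray between -0.13 and 0.13 m and y of lens_handle in the frame of tray between -0.1 and 0.1 m and x of lens_glass in the frame of tray between -0.13 and 0.13 m and y of lens_glass in the frame of tray between -0.1 and 0.1 m and height (world z) of lens_handle below 0.015 m and angle between lens's own z axis and vertical below 0.06 rad and contact force between the fingers and lens below 0.1 N), for 0.2 s.
2. the stamp stands squarely in the blank panel and is pressed all the way down (value of joint plunger above 0.015 m and x of stamp in the frame of blank_panel between -0.009 and 0.009 m and y of stamp in the frame of blank_panel between -0.009 and 0.009 m and angle between the y axis of stamp and the y axis of blank_panel, either way round below 0.12 rad and angle between stamp's own z axis and vertical below 0.05 rad and contact force between stamp and clipboard above 6 N), for 0.2 s.
3. the stamp is lifted clear of the sheet (z of stamp in the frame of blank_panel above 0.02 m and value of joint plunger below 0.003 m), for 0.1 s.
At the end, for the whole second after the job is handed in: The stamp, handle up, stands upright (within 3 degrees) on the tray's floor and the hand lens lies flat (within 3 degrees) on it, both inside, at rest and let go; the blank panel was stamped within 9 mm of centre and 7 degrees, handle at least 15 mm down (x of stamp in the frame of tray between -0.125 and 0.125 m and y of stamp in the frame of tray between -0.09 and 0.09 m and height (world z) of stamp below 0.007 m and angle between stamp's own z axis and vertical below 0.05 rad and value of joint plunger below 0.002 m and linear speed of each of stamp, lens below 0.02 m/s and x of lens_handle in the frame of tray between -0.13 and 0.13 m and y of lens_handle in the frame of tray between -0.1 and 0.1 m and x of lens_glass in the frame of tray between -0.13 and 0.13 m and y of lens_glass in the frame of tray between -0.1 and 0.1 m and height (world z) of lens_handle below 0.015 m and angle between lens's own z axis and vertical below 0.06 rad); the robot touches nothing.
It fails at once if the stamp prints anywhere but squarely inside the blank panel (handle down more than 13 mm there) (value of joint plunger above 0.013 m and not (x of stamp in the frame of blank_panel between -0.011 and 0.011 m and y of stamp in the frame of blank_panel between -0.011 and 0.011 m and angle between the y axis of stamp and the y axis of blank_panel, either way round below 0.15 rad and angle between stamp's own z axis and vertical below 0.08 rad)).
It fails at once if the stamp slides while its die is down on the paper (frame faster than 20 mm/s), smearing the print (value of joint plunger above 0.013 m and linear speed of stamp above 0.02 m/s).
It fails at once if the hand lens or the stamp is dropped (moving faster than 0.7 m/s out of the fingers) ((contact force between the fingers and lens below 0.1 N and linear speed of lens above 0.7 m/s) or (contact force between the fingers and stamp below 0.1 N and linear speed of stamp above 0.7 m/s)).
It fails at once if the mortar, rack, dropper bottle or wash bottle is shifted by more than 20 mm (distance of any of mortar, rack, dropper, wash_bottle from where it was at the start of the episode above 0.02 m).
It also fails if it takes over 67 s, if anything falls off the work surface, if the arm or the gripper's body presses on something with over 40 N, if the wrist force passes 120 N, or if a joint passes its speed limit or range.

## Working session

There is one attempt and no reset: what is moved stays moved. The work goes in short steps, Python scripts to look and compute and a tool call to move; the robot and the scene stay as the last step left them, time stands still between calls to the robot, and variables do not carry over. Pictures are saved under pics/ and viewed, at most 10 in all, crops included, and the job is handed in when it is done.

Besides the shell and the picture viewer there is one more tool, called after "Call:" by a JSON object that holds its "op" and its "data". send_rows: Moves the arm, as the interface text tells. Its arguments: {"type":"object","properties":{"increments":{"type":"array"},"newtons":{"type":"number"}},"required":["increments"]}

```bash
mkdir -p pics; cat > h.py <<'E'
import numpy as np, cv2
from bench import arm
def shot(n):
    im,d=arm.camera(n); p=arm.camera_params(n); return im,d,p
def world(p,d,u,v,z=None):
    T=np.linalg.inv(np.array(p["world_to_cam"])); 
    r=np.array([(u-p["cx"])/p["fx"],(v-p["cy"])/p["fy"],1.0])
    if z is None: c=r*d[int(round(v)),int(round(u))]; return T[:3,:3]@c+T[:3,3]
    w=T[:3,:3]@r; return T[:3,3]+w*(z-T[2,3])/w[2]
def cloud(p,d):
    T=np.linalg.inv(np.array(p["world_to_cam"])); v,u=np.mgrid[:d.shape[0],:d.shape[1]]
    c=np.stack([(u-p["cx"])/p["fx"]*d,(v-p["cy"])/p["fy"]*d,d],-1); return c@T[:3,:3].T+T[:3,3]
E
python3 - <<'E'
from h import *
for n in("top","scene"):
    im,d,p=shot(n); cv2.imwrite(f"pics/{n}0.png",cv2.resize(im,(800,600)) if n=="top" else im); np.savez(n+"0.npz",im=im,d=d)
    print(n,p["fx"],np.linalg.inv(np.array(p["world_to_cam"])).round(2).tolist())
s=arm.sense();print(s["time_s"],s["tcp_pos"],s["eef_rot"],s["contact_force"],s["grip_width"])
E
```

```text
top 493.4801018370015 [[0.01, -0.98, 0.2, 275.82], [-1.0, -0.01, 0.01, -9.88], [-0.0, -0.2, -0.98, 1428.01], [0.0, 0.0, 0.0, 1.0]]
scene 456.22072142132924 [[0.57, 0.53, -0.63, 1407.72], [0.82, -0.38, 0.42, -575.77], [-0.02, -0.76, -0.65, 954.56], [0.0, 0.0, 0.0, 1.0]]
0.1 [215.24167153 586.30749731 249.52348145] [-5.49648538e-01 -3.09298177e+00  2.35880707e-03] [0.61367545 0.21049423 0.62363362] 85.18888264362108
```

View pics/top0.png

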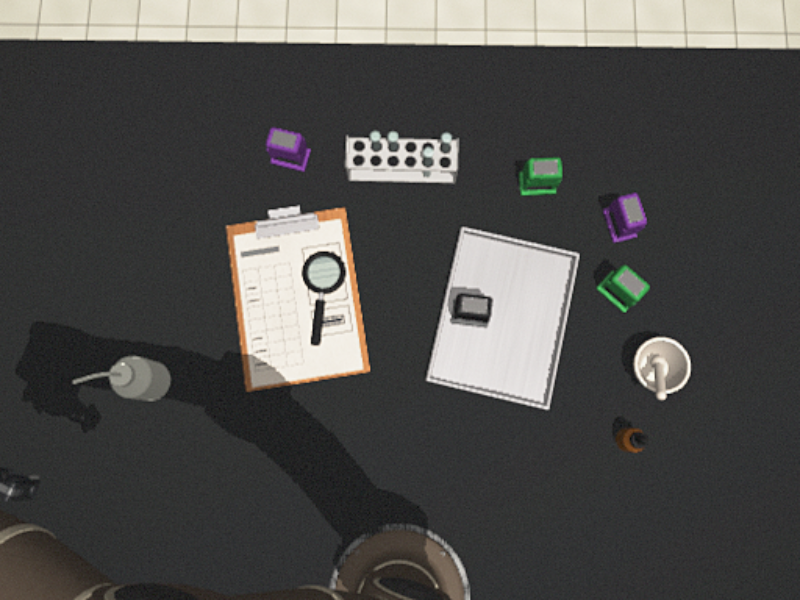

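View pics/scene0.png

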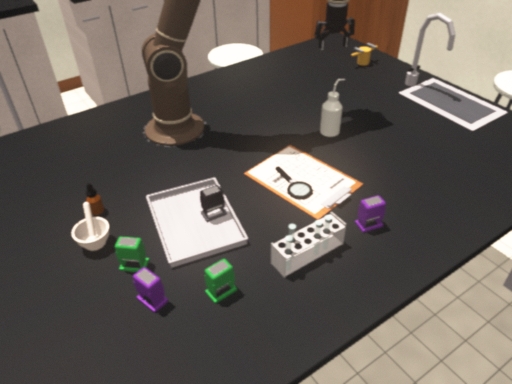

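The dark-grey stamp stands in the tray at top-view (471,306). The look-alikes are purple at (287,147) and (626,216), and green at (541,175) and (625,287), so I choose the black/grey one in the tray. The lens rim is at (323,272) and its handle at (317,320). Next is a close crop, with measurements.

```bash
python3 - <<'E'
from h import *
f=np.load("top0.npz"); im,d=f["im"],f["d"]; p=arm.camera_params("top")
c=cv2.resize(im[130:265,140:380],None,fx=3.33,fy=3.33,interpolation=cv2.INTER_CUBIC); cv2.imwrite("pics/crop1.png",c)
W=cloud(p,d)
def rect(m,name,z):
    m=cv2.morphologyEx(m.astype(np.uint8),cv2.MORPH_OPEN,np.ones((2,2)))
    n,l,s,_=cv2.connectedComponentsWithStats(m); k=1+s[1:,4].argmax(); v,u=np.where(l==k)
    P=np.array([world(p,d,a,b,z)[:2] for a,b in zip(u,v)],np.float32)
    r=cv2.minAreaRect(P); print(name,r,len(P),P.mean(0), 'z',np.median(W[l==k][:,2])); return P
R=lambda u0,u1,v0,v1:(np.mgrid[:384,:512][1]>u0)&(np.mgrid[:384,:512][1]<u1)&(np.mgrid[:384,:512][0]>v0)&(np.mgrid[:384,:512][0]<v1)
hsv=cv2.cvtColor(im,cv2.COLOR_BGR2HSV).astype(int); g=hsv[...,2]
clip=((g>110))&R(140,240,125,255); rect(clip,"clipboard",5)
tray=(g>90)&R(270,375,140,265); rect(tray,"tray",20)
lens=(g<80)&R(190,225,155,225); P=rect(lens,"lens",11+0)
# handle / rim
stm=(W[...,2]>70)&R(270,375,140,265); P=rect(stm,"stamptop",93); print(np.median(W[stm],0))
v,u=np.where(stm);print(W[stm].min(0),W[stm].max(0))
print("bench z",np.median(W[R(240,270,200,215)],0),"sheet z",np.median(W[R(165,185,200,230)],0), "trayfloor",np.median(W[R(310,340,190,220)],0))
E
```

```text
clipboard ((530.5198974609375, 198.77162170410156), (336.9934387207031, 231.68675231933594), 10.004911422729492) 7786 [519.3234  201.33012] z 6.543723115849616
tray ((489.8170166015625, -188.72740173339844), (229.203125, 299.8907165527344), 77.30919647216797) 7758 [ 485.36874 -191.08537] z 4.841574761647621
lens ((569.2129516601562, 146.77247619628906), (78.17815399169922, 76.43544006347656), 1.6688095331192017) 224 [569.2136  146.83752] z 17.4421413414575
stamptop ((492.86767578125, -127.46125793457031), (62.70223617553711, 43.01890563964844), 83.51627349853516) 349 [ 493.0187  -127.12069] z 96.53815935931698
[ 492.53997449 -121.07726842   97.22318201]
[ 275.82479689 -157.82510159   70.07135154] [ 519.10978622   -9.88454167 1428.00729641]
bench z [475.39400752   7.40143702   1.44636972] sheet z [450.27662521 238.41193073   6.44466697] trayfloor [ 483.28679567 -196.06062209    4.66335818]
```

View pics/crop1.png

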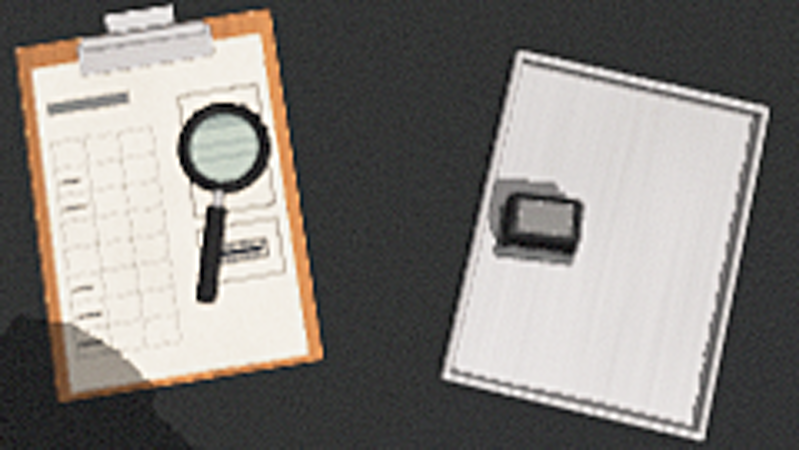

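The blank panel is one of the two under the rim; the lower panel at crop (250,248) is printed. I'll decide between them once the lens is off. Working out the lens grasp now.

```bash
cat >> h.py <<'E'
def tool(s):
    from scipy.spatial.transform import Rotation as R
    return R.from_rotvec(s["eef_rot"]).as_matrix()
def go(xy,z,ydir):  # shift in present tool axes and twist to bring tool y along ydir (mod pi)
    s=arm.sense(); M=tool(s); e=np.array([*xy,z])-s["tcp_pos"]
    y=np.array([*ydir,0.]); b=M.T@y; t=np.arctan2(-b[0],b[1]); t=(t+np.pi/2)%np.pi-np.pi/2
    print("tcp",s["tcp_pos"].round(1),"shift tool",(M.T@e).round(1),"twist",round(t,3),"alt",round(t-np.sign(t)*np.pi,3),"j7",round(s["joint_positions"][6],3),"tilt",M[:,2].round(4))
E
python3 - <<'E'
from h import *
f=np.load("top0.npz"); im,d=f["im"],f["d"]; p=arm.camera_params("top")
q=lambda x,y,z:world(p,d,x/3.33+140-.35,y/3.33+130-.35,z)[:2]
a,b,c=q(215,208,17),q(207,300,17),q(224.5,147,17)
print("h1",a,"h2",b,"rim",c,np.linalg.norm(c-b),"rim-end should be ~132")
u=(c-b)/np.linalg.norm(c-b); print("dir",np.degrees(np.arctan2(u[1],u[0])))
g=c-68*u; print("grasp(-20)",g,b+63*u); go(g,100,[-u[1],u[0]])
for n,z,cs in(("clip",5,[(17,48),(270,10),(322,357),(62,402)]),("tray",22,[(517,52),(768,107),(703,438),(443,378)])):
    C=np.array([q(*k,z) for k in cs]); print(n,C.mean(0),[round(np.linalg.norm(C[i]-C[i-1])) for i in range(4)],np.degrees(np.arctan2(*(C[0]-C[3])[::-1])),np.degrees(np.arctan2(*(C[1]-C[2])[::-1])))
E
```

```text
h1 [516.89794378 155.27720519] h2 [436.44794413 159.28285502] rim [571.30244256 148.88649468] 135.25464892031366 rim-end should be ~132
dir -4.408393334361133
grasp(-20) [503.50362036 154.11332059] [499.26155881 154.44035455]
tcp [215.2 586.3 249.5] shift tool [-419.5 -306.2  150. ] twist -0.275 alt 2.867 j7 -0.082 tilt [-4.0e-04 -1.5e-03 -1.0e+00]
clip [525.16577977 198.70591994] [319, 229, 315, 226] 10.39396809359628 9.858226078287823
tray [ 492.27380221 -185.94109491] [294, 225, 295, 225] -12.384429962718249 -12.498950847248757
```

Call:
{"op": "send_rows", "data": {"increments": [[-1,[-28,-20.4,0],0],[-1,[-28,-20.4,0],0],[-1,[-28,-20.4,0],0],[-1,[-28,-20.4,0],0],[-1,[-28,-20.4,0],0]], "newtons": 60}}

```text
time_s: 0.52
tcp_pos: [312.2, 441.1, 249.9]
eef_rot: [-0.549, -3.093, 0.001]
contact_force: [0.5, -0.1, 0.1]
grip_width: 85.7
gripper_force: 0.0
```

Call:
{"op": "send_rows", "data": {"increments": [[-1,[-28,-20.4,0],0],[-1,[-28,-20.4,0],0],[-1,[-28,-20.4,0],0],[-1,[-28,-20.4,0],0],[-1,[-28,-20.4,0],0]]}}

```text
time_s: 0.93
tcp_pos: [408.4, 297.0, 250.1]
eef_rot: [-0.55, -3.093, 0.0]
contact_force: [-0.1, -1.1, -0.5]
grip_width: 85.3
gripper_force: 0.0
```

Call:
{"op": "send_rows", "data": {"increments": [[-1,[-28,-20.4,20],0],[-0.4,[-28,-20.4,20],0],[-0.4,[-28,-20.4,20],0],[-0.4,[-28,-20.4,20],0],[-0.4,[-28,-20.4,20],0]]}}

```text
time_s: 1.35
tcp_pos: [504.7, 153.2, 149.4]
eef_rot: [0.549, 3.093, 0.0]
contact_force: [0.3, 0.9, -0.3]
grip_width: 59.5
gripper_force: 0.0
```

Call:
{"op": "send_rows", "data": {"increments": [[-0.4,[0,0,10],-0.1],[-0.4,[0,0,10],-0.1],[-0.4,[0,0,10],-0.075],[-0.4,[0,0,10],0],[-0.4,[0,0,0],0]]}}

```text
time_s: 1.77
tcp_pos: [503.0, 154.3, 108.3]
eef_rot: [-0.124, -3.136, 0.002]
contact_force: [-0.7, 0.3, 0.4]
grip_width: 59.8
gripper_force: 0.0
```

```bash
python3 - <<'E'
from h import *
go([501.5,154.2],28,[0.0769,0.997])
s=arm.sense();print(s["time_s"],s["grip_width"],s["contact_force"])
im,d,p=shot("scene"); np.savez("s1.npz",im=im,d=d); cv2.imwrite("pics/s1.png",cv2.resize(im[120:240,220:380],None,fx=5,fy=5,interpolation=cv2.INTER_CUBIC))
E
```

```text
tcp [503.  154.3 108.3] shift tool [ 1.2 -0.1 80.3] twist -0.002 alt 3.139 j7 1.179 tilt [-0.0032 -0.0012 -1.    ]
1.7667 59.79358949523394 [-0.67583949  0.30867904  0.41662383]
```

View pics/s1.png

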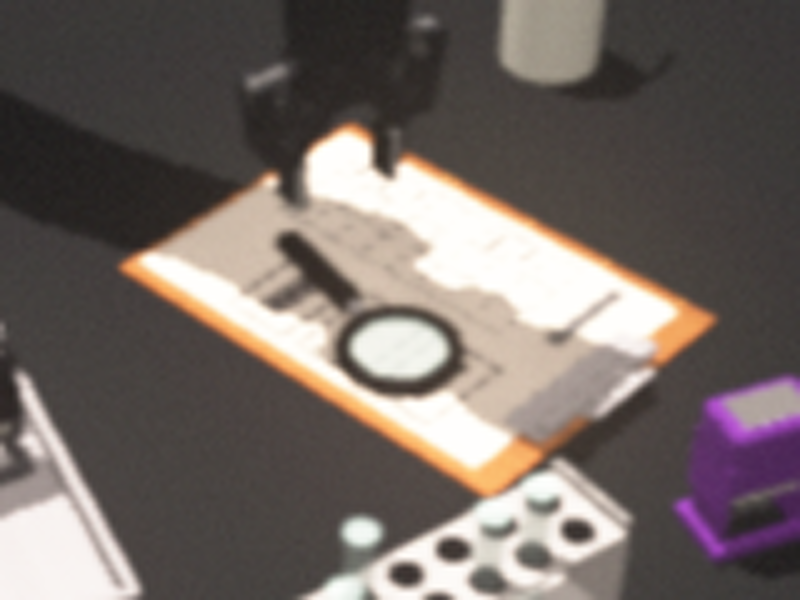

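The gripper hangs over the handle at crop (320,270), with the fingers either side. Descend and close.

Call:
{"op": "send_rows", "data": {"increments": [[-0.4,[1,0,20],0],[-0.4,[0,0,20],0],[-0.4,[0,0,20],0],[-0.4,[0,0,15],0],[-0.4,[0,0,6.5],0]]}}

```text
time_s: 2.23
tcp_pos: [502.5, 154.9, 27.5]
eef_rot: [-0.123, -3.138, 0.001]
contact_force: [0.7, -0.2, 0.2]
grip_width: 60.0
gripper_force: 0.0
```

Call:
{"op": "send_rows", "data": {"increments": [[1,[0,0,0],0],[1,[0,0,0],0],[1,[0,0,0],0],[1,[0,0,0],0],[1,[0,0,0],0]]}}

```text
time_s: 2.65
tcp_pos: [504.1, 155.2, 30.2]
eef_rot: [0.121, 3.137, 0.002]
contact_force: [-1.4, -0.6, 6.7]
grip_width: 16.0
gripper_force: 59.0
```

Call:
{"op": "send_rows", "data": {"increments": [[1,[0,0,-5],0],[1,[0,0,-10],0],[1,[0,0,-15],0],[1,[0,0,-15],0],[1,[0,0,-15],0]]}}

```text
time_s: 3.07
tcp_pos: [503.2, 154.7, 90.3]
eef_rot: [0.121, 3.139, 0.0]
contact_force: [0.3, 0.6, -1.2]
grip_width: 15.5
gripper_force: 58.7
```

```bash
python3 - <<'E'
from h import *
s=arm.sense();print(s["grip_width"],s["gripper_force"],s["contact_force"])
a=np.deg2rad(-12.4);x=np.array([np.cos(a),np.sin(a)]);y=np.array([-x[1],x[0]])
T=np.array([492,-186.5]); g=T-20*x-50*y; print(g); go(g,95,y)
im,d,p=shot("scene"); np.savez("s2.npz",im=im,d=d); cv2.imwrite("pics/s2.png",cv2.resize(im[120:240,220:380],None,fx=5,fy=5,interpolation=cv2.INTER_CUBIC))
E
```

```text
15.47684380710626 58.68097007274628 [ 0.2949137   0.59419481 -1.16870388]
[ 461.72978807 -231.03890737]
tcp [503.2 154.7  90.3] shift tool [  11.6 -387.8   -4.7] twist 0.139 alt -3.002 j7 1.187 tilt [ 2.e-04  1.e-04 -1.e+00]
```

View pics/s2.png

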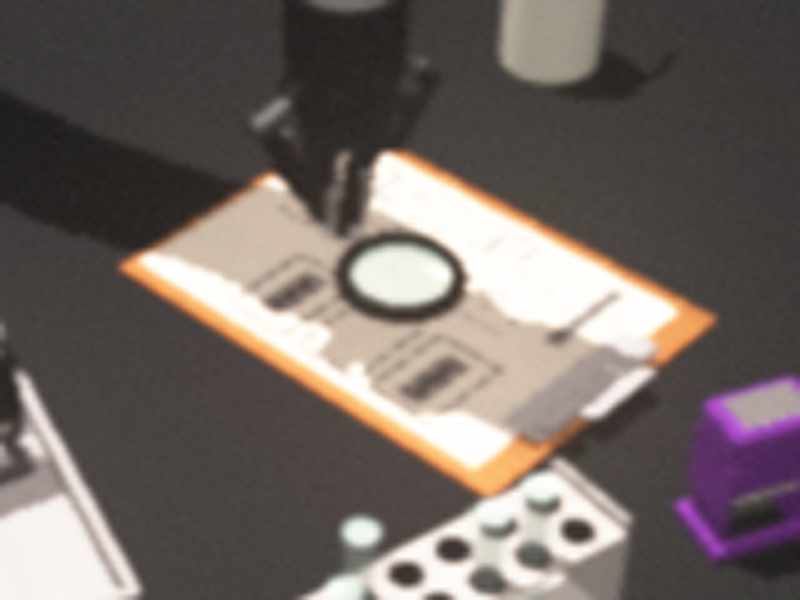

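Both outer panels carry imprints at crop (295,287) and (437,375), so the middle panel is the blank one. The lens hangs level. I'll carry it high over to the tray.

Call:
{"op": "send_rows", "data": {"increments": [[1,[0,-10,-16],0],[1,[0,-25,-20],0],[1,[2,-30,-20],0],[1,[2,-30,-20],0],[1,[2,-32,-10],0]], "newtons": 80}}

```text
time_s: 3.53
tcp_pos: [488.0, 27.8, 177.4]
eef_rot: [0.119, 3.136, 0.002]
contact_force: [0.7, 0.1, -0.7]
grip_width: 14.6
gripper_force: 81.1
```

Call:
{"op": "send_rows", "data": {"increments": [[1,[2,-32,0],0],[1,[2,-32,0],0],[1,[2,-32,0],0],[1,[0,-32,0],0],[1,[0,-32,0],0]]}}

```text
time_s: 3.95
tcp_pos: [468.7, -131.9, 175.4]
eef_rot: [0.121, 3.138, 0.0]
contact_force: [1.0, 0.1, -0.8]
grip_width: 14.6
gripper_force: 81.1
```

Call:
{"op": "send_rows", "data": {"increments": [[1,[0,-32,0],0],[1,[0,-32,0],0],[1,[0,-25,0],0.04],[1,[0,-10,0],0.1],[1,[0,0,0],0]]}}

```text
time_s: 4.37
tcp_pos: [460.3, -232.4, 175.3]
eef_rot: [0.355, 3.121, -0.002]
contact_force: [0.2, 0.9, -1.1]
grip_width: 15.1
gripper_force: 81.1
```

```bash
python3 - <<'E'
from h import *
s=arm.sense();print(s["grip_width"],s["gripper_force"],s["contact_force"])
a=np.deg2rad(-12.4);x=np.array([np.cos(a),np.sin(a)]);y=np.array([-x[1],x[0]])
T=np.array([492,-186.5]); g=T-20*x-50*y; go(g,29,y)
im,d,p=shot("top"); np.savez("t2.npz",im=im,d=d); W=cloud(p,d)
cv2.imwrite("pics/t2.png",cv2.resize(im[130:265,140:380],None,fx=3.33,fy=3.33,interpolation=cv2.INTER_CUBIC))
E
```

```text
15.091615801269551 81.07913374900818 [ 0.16796756  0.86104958 -1.08859008]
tcp [ 460.3 -232.4  175.3] shift tool [ -1.    1.8 146.3] twist -0.01 alt 3.132 j7 1.853 tilt [ 4.0e-04 -1.4e-03 -1.0e+00]
```

View pics/t2.png

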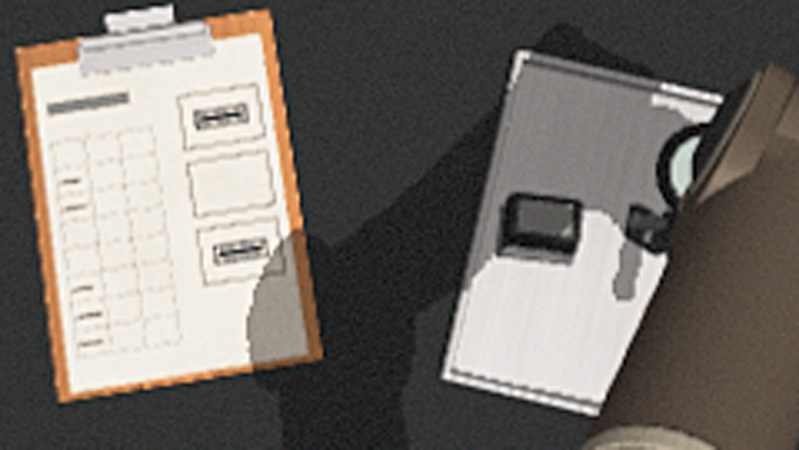

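The middle panel is blank, centred at crop (231,183), and the lens is over the tray's free half. Lower it.

Call:
{"op": "send_rows", "data": {"increments": [[1,[-1,1.8,25],0],[1,[0,0,30],0],[1,[0,0,30],0],[1,[0,0,25],0],[1,[0,0,15],0]]}}

```text
time_s: 4.83
tcp_pos: [461.8, -224.9, 47.5]
eef_rot: [-0.331, -3.121, -0.003]
contact_force: [-0.6, 0.9, -1.1]
grip_width: 15.0
gripper_force: 81.1
```

Call:
{"op": "send_rows", "data": {"increments": [[1,[0,0,8],0],[1,[0,0,6],0],[1,[0,0,4],0],[1,[0,0,2],0],[1,[0,0,0.5],0]]}}

```text
time_s: 5.25
tcp_pos: [463.1, -227.5, 29.8]
eef_rot: [0.339, 3.122, -0.0]
contact_force: [0.8, 0.3, 0.3]
grip_width: 14.8
gripper_force: 81.1
```

Call:
{"op": "send_rows", "data": {"increments": [[1,[0,0,0.7],0],[1,[0,0,0.7],0],[1,[0,0,0],0],[1,[0,0,0],0],[1,[0,0,0],0]]}}

```text
time_s: 5.67
tcp_pos: [463.0, -227.7, 28.3]
eef_rot: [0.34, 3.122, -0.0]
contact_force: [0.7, 0.3, 2.5]
grip_width: 15.1
gripper_force: 81.5
```

Call:
{"op": "send_rows", "data": {"increments": [[0.4,[0,0,0],0],[0.2,[0,0,0],0],[0,[0,0,0],0],[-0.2,[0,0,0],0],[-0.2,[0,0,0],0]]}}

```text
time_s: 6.08
tcp_pos: [462.6, -227.5, 27.8]
eef_rot: [-0.34, -3.123, -0.0]
contact_force: [-0.1, 0.2, -0.4]
grip_width: 51.1
gripper_force: 0.0
```

Call:
{"op": "send_rows", "data": {"increments": [[-0.2,[0,0,-10],0],[-0.2,[0,0,-25],0],[-0.2,[0,0,-35],0],[-0.2,[0,0,-35],0],[-0.2,[0,0,-35],0]]}}

```text
time_s: 6.5
tcp_pos: [462.0, -227.6, 169.9]
eef_rot: [-0.341, -3.123, 0.0]
contact_force: [1.3, 0.1, 0.4]
grip_width: 50.9
gripper_force: 0.0
```

```bash
python3 - <<'E'
from h import *
s=arm.sense();print(s["grip_width"],s["contact_force"])
im,d,p=shot("scene"); W=cloud(p,d); np.savez("s3.npz",im=im,d=d)
cv2.imwrite("pics/s3.png",cv2.resize(im[165:285,130:290],None,fx=5,fy=5,interpolation=cv2.INTER_CUBIC))
# stamp from scene cloud
f=np.load("top0.npz"); d0=f["d"];pt=arm.camera_params("top");W0=cloud(pt,d0)
m=(abs(W0[...,0]-490)<60)&(abs(W0[...,1]+124)<60)&(W0[...,2]>88)&(W0[...,2]<104); m2=(abs(W[...,0]-490)<60)&(abs(W[...,1]+124)<60)&(W[...,2]>88)&(W[...,2]<104)
for k in(W0[m],W[m2]): 
    if len(k)>10: print(len(k),k.mean(0),cv2.minAreaRect(k[:,:2].astype(np.float32)))
# cap pixel extents top, crop0 picks; blank panel
q=lambda x,y,z:world(pt,d0,x/3.33+140-.35,y/3.33+130-.35,z)[:2]
t2=np.load("t2.npz")["im"]; g=cv2.cvtColor(t2,cv2.COLOR_BGR2GRAY)[155:220,185:240]
np.savetxt("g.txt",g,fmt="%3d")
C=np.array([q(*k,5) for k in[(187,164),(269,150),(274,204),(194,217)]]); print("panel",C.mean(0),[round(np.linalg.norm(C[i]-C[i-1]),1) for i in range(4)],np.degrees(np.arctan2(*(C[0]+C[1]-C[2]-C[3])[::-1])))
print("printcentres",q(221.5,117,5),q(241,249.5,5),(q(221.5,117,5)+q(241,249.5,5))/2)
E
```

```text
50.944432013724835 [1.31156452 0.09251159 0.42540275]
322 [ 496.32838611 -124.81559534   96.72262379] ((497.22589111328125, -125.6513671875), (61.89566421508789, 40.47068786621094), 83.15325927734375)
217 [ 507.04058031 -124.4957854    95.0882582 ] ((504.786865234375, -123.55546569824219), (60.27290344238281, 43.153446197509766), 82.85347747802734)
panel [540.88951421 143.34074202] [np.float64(48.0), np.float64(73.4), np.float64(48.8), np.float64(71.0)] 8.219643721517539
printcentres [601.01484274 153.85093899] [482.47284115 132.62484534] [541.74384194 143.23789216]
```

View pics/s3.png

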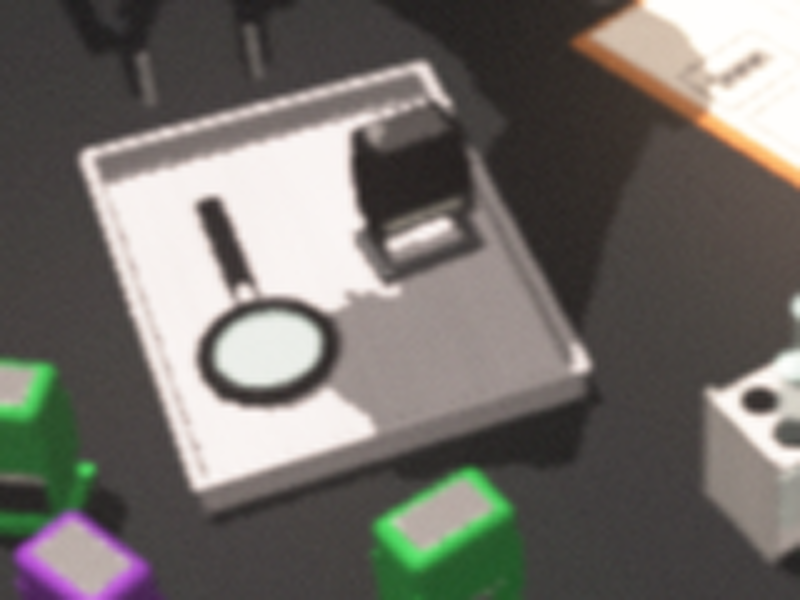

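The lens lies flat in the tray, handle at crop (225,240), and is let go. Next the stamp; I'll cross-check the panel with the scene camera too.

```bash
python3 - <<'E'
from h import *
p=arm.camera_params("scene")
q=lambda x,y,z:world(p,None,(x+.5)/5-.5+220,(y+.5)/5-.5+120,z)[:2]
a,b=q(295,287,5),q(437,376,5); print(a,b,(a+b)/2)
w=np.deg2rad(-7.0); go([498.5,-124.8],175,[np.cos(w),np.sin(w)])
E
```

```text
[478.03136065 142.00011466] [601.88141201 160.6871915 ] [539.95638633 151.34365308]
tcp [ 465.1 -229.3  176.5] shift tool [-10.  109.3   1.5] twist 1.475 alt -1.667 j7 1.857 tilt [ 0.0084 -0.0026 -1.    ]
```

Call:
{"op": "send_rows", "data": {"increments": [[-1,[-3.3,27,0],0],[-1,[-3.3,28,0],0],[-1,[-3.4,28,0],0],[-1,[0,26.3,0],0],[-1,[0,0,0],0.115]], "newtons": 80}}

```text
time_s: 6.97
tcp_pos: [497.2, -117.2, 168.4]
eef_rot: [0.507, 3.1, 0.004]
contact_force: [1.1, -0.6, -0.5]
grip_width: 85.1
gripper_force: 0.0
```

Call:
{"op": "send_rows", "data": {"increments": [[-1,[0,0,0],0.12],[-1,[0,0,0],0.12],[-1,[0,0,0],0.12],[-1,[0,0,0],0.12],[-1,[0,0,0],0.12]]}}

```text
time_s: 7.38
tcp_pos: [495.8, -122.9, 168.5]
eef_rot: [1.42, 2.802, 0.001]
contact_force: [-0.0, 0.3, 0.5]
grip_width: 85.6
gripper_force: 0.0
```

Call:
{"op": "send_rows", "data": {"increments": [[-1,[0,0,0],0.12],[-1,[0,0,0],0.12],[-1,[0,0,0],0.12],[-1,[0,0,0],0.12],[-1,[0,0,0],0.12]]}}

```text
time_s: 7.8
tcp_pos: [495.8, -122.9, 168.5]
eef_rot: [2.185, 2.258, 0.001]
contact_force: [-0.8, 0.4, 1.1]
grip_width: 85.2
gripper_force: 0.0
```

```bash
python3 - <<'E'
from h import *
w=np.deg2rad(-7.0); go([498.5,-124.8],80,[np.cos(w),np.sin(w)])
for n,fn,boxes in(("top","t2.npz",[(196,214,157,174),(201,220,199,210)]),("scene","s2.npz",[(271,287,172,185),(296,318,189,203)])):
    f=np.load(fn); im=f["im"]; p=arm.camera_params(n); g=cv2.cvtColor(im,cv2.COLOR_BGR2GRAY).astype(float); P=[]
    # predicted projection of estimates and dark centroid near
    for u0,u1,v0,v1 in boxes:
        s=g[v0:v1,u0:u1]; t=np.median(s); w_=np.clip(t*0.75-s,0,None); v,u=np.mgrid[v0:v1,u0:u1]
        c=((u*w_).sum()/w_.sum(),(v*w_).sum()/w_.sum()); P.append(world(p,None,*c,5)[:2]); print(n,np.round(c,2),P[-1].round(1))
    print(np.mean(P,0),np.linalg.norm(P[0]-P[1]))
E
```

```text
tcp [ 495.8 -122.9  168.5] shift tool [-2.   2.6 88.5] twist 0.155 alt -2.986 j7 0.437 tilt [ 4.e-04  4.e-04 -1.e+00]
top [205.23 164.66] [601.3 156.6]
top [211.33 204.87] [481.6 134.6]
[541.45757309 145.62420366] 121.78451533730181
scene [278.22 178.1 ] [481.9 137.5]
scene [306.17 195.41] [602.6 156.7]
[542.25341165 147.12215951] 122.19806491203435
```

Call:
{"op": "send_rows", "data": {"increments": [[-1,[-2,2.6,0],0.08],[-1,[0,0,0],0.075],[-1,[0,0,20],0],[-1,[0,0,25],0],[-1,[0,0,20],0]]}}

```text
time_s: 8.22
tcp_pos: [498.6, -124.5, 102.6]
eef_rot: [2.346, 2.089, 0.002]
contact_force: [0.4, 0.5, -0.7]
grip_width: 85.3
gripper_force: 0.0
```

Call:
{"op": "send_rows", "data": {"increments": [[-1,[0,0,13],0],[-1,[0,0,7],0],[-1,[0,0,3],0],[-1,[0,0,0],0],[-1,[0,0,0],0]]}}

```text
time_s: 8.63
tcp_pos: [499.0, -125.0, 80.7]
eef_rot: [2.346, 2.088, 0.001]
contact_force: [0.4, 0.1, 0.6]
grip_width: 85.6
gripper_force: 0.0
```

```bash
python3 - <<'E'
from h import *
w=np.deg2rad(-7.0); go([498.5,-124.8],80,[np.cos(w),np.sin(w)]); print(arm.sense()["contact_force"])
im,d,p=shot("scene"); np.savez("s4.npz",im=im,d=d)
cv2.imwrite("pics/s4.png",cv2.resize(im[160:235,160:260],None,fx=8,fy=8,interpolation=cv2.INTER_CUBIC))
E
```

```text
tcp [ 499.  -125.    80.7] shift tool [ 0.2 -0.5  0.7] twist 0.006 alt -3.136 j7 0.415 tilt [ 0.001  0.    -1.   ]
[0.37728362 0.11597269 0.63013188]
```

View pics/s4.png

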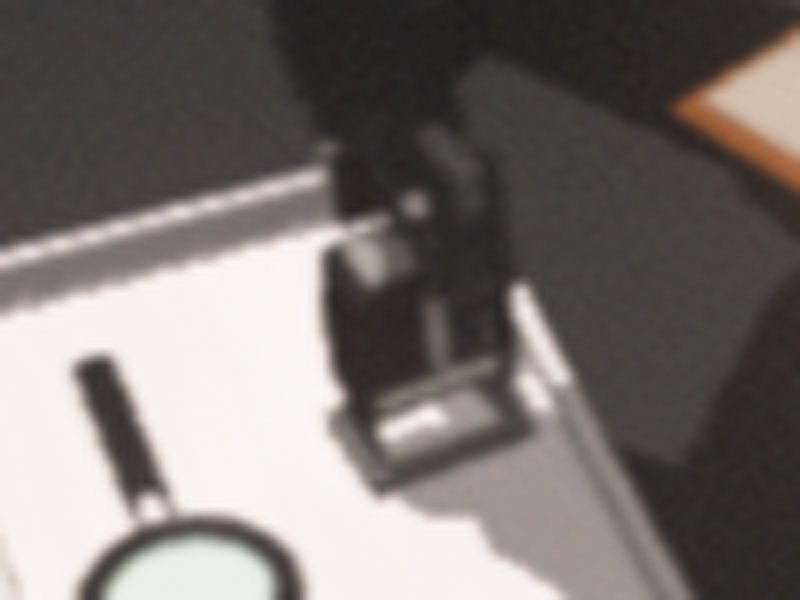

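The finger at crop (436,330) is centred on the cap's strip (380–495, about 385). Close.

Call:
{"op": "send_rows", "data": {"increments": [[-0.6,[0,0,0],0],[-0.3,[0,0,0],0],[-0.1,[0,0,0],0],[0.1,[0,0,0],0],[0.3,[0,0,0],0]], "newtons": 60}}

```text
time_s: 9.1
tcp_pos: [498.9, -124.8, 80.2]
eef_rot: [2.346, 2.089, 0.001]
contact_force: [0.2, -0.1, 2.4]
grip_width: 39.1
gripper_force: 60.9
```

Call:
{"op": "send_rows", "data": {"increments": [[1,[0,0,0],0],[1,[0,0,0],0],[1,[0,0,0],0],[1,[0,0,0],0],[1,[0,0,0],0]]}}

```text
time_s: 9.52
tcp_pos: [498.8, -124.8, 80.0]
eef_rot: [2.346, 2.089, 0.001]
contact_force: [1.3, 0.5, 3.9]
grip_width: 39.1
gripper_force: 61.0
```

Call:
{"op": "send_rows", "data": {"increments": [[1,[0,0,-5],0],[1,[0,0,-15],0],[1,[0,0,-25],0],[1,[0,0,-25],0],[1,[0,0,-10],0]]}}

```text
time_s: 9.93
tcp_pos: [499.0, -125.5, 162.2]
eef_rot: [2.346, 2.087, 0.002]
contact_force: [0.7, -0.6, -1.9]
grip_width: 39.1
gripper_force: 61.0
```

```bash
python3 - <<'E'
from h import *
w=np.deg2rad(9.8); go([541.8,146.3],120,[np.cos(w),np.sin(w)]);s=arm.sense(); print(s["contact_force"],s["grip_width"])
E
```

```text
tcp [ 499.  -125.5  162.2] shift tool [275.   10.8  42.2] twist -0.288 alt 2.854 j7 0.322 tilt [ 1.9e-03 -4.0e-04 -1.0e+00]
[ 0.7304013  -0.61108774 -1.94401511] 39.085026890144874
```

Call:
{"op": "send_rows", "data": {"increments": [[1,[15,1,0],0],[1,[27,1,0],0],[1,[30,1,0],0],[1,[32,1,0],0],[1,[32,1,0],0]]}}

```text
time_s: 10.35
tcp_pos: [518.6, 10.8, 159.4]
eef_rot: [-2.347, -2.088, 0.001]
contact_force: [0.8, -0.3, -1.4]
grip_width: 39.0
gripper_force: 61.0
```

Call:
{"op": "send_rows", "data": {"increments": [[1,[32,1,0],0],[1,[32,1,0],0],[1,[30,1,0],0],[1,[27,1,0],0],[1,[18,1.8,0],0]]}}

```text
time_s: 10.77
tcp_pos: [540.3, 150.5, 159.0]
eef_rot: [-2.342, -2.092, 0.001]
contact_force: [-0.3, 0.3, -1.5]
grip_width: 39.3
gripper_force: 61.0
```

Call:
{"op": "send_rows", "data": {"increments": [[1,[0,0,5],-0.08],[1,[0,0,15],-0.1],[1,[0,0,15],-0.08],[1,[0,0,7],-0.028],[1,[0,0,0],0]]}}

```text
time_s: 11.18
tcp_pos: [539.3, 146.6, 115.6]
eef_rot: [-2.019, -2.404, 0.006]
contact_force: [-0.0, -0.5, -0.7]
grip_width: 39.4
gripper_force: 60.8
```

```bash
python3 - <<'E'
from h import *
w=np.deg2rad(9.8); go([541.8,146.3],95,[np.cos(w),np.sin(w)]);s=arm.sense(); print(s["contact_force"],s["grip_width"])
E
```

```text
tcp [539.3 146.6 115.6] shift tool [-0.7  2.5 20.6] twist 0.002 alt -3.139 j7 0.095 tilt [-0.0041 -0.0016 -1.    ]
[-0.04564692 -0.5232673  -0.73873868] 39.4096362883289
```

Call:
{"op": "send_rows", "data": {"increments": [[1,[0,2,10],0],[1,[0,0,10],0],[1,[0,0,7],0],[1,[0,0,2],0],[1,[0,0,0],0]]}}

```text
time_s: 11.6
tcp_pos: [542.6, 147.2, 88.0]
eef_rot: [-2.022, -2.403, 0.002]
contact_force: [-0.2, -0.2, -0.8]
grip_width: 39.2
gripper_force: 60.8
```

```bash
python3 - <<'E'
from h import *
w=np.deg2rad(9.8); go([541.8,146.3],82,[np.cos(w),np.sin(w)]);s=arm.sense(); print(s["contact_force"],s["grip_width"])
im,d,p=shot("scene"); np.savez("s5.npz",im=im,d=d)
# draw the predicted panel outline and the predicted foot outline (5 mm up) 
out=cv2.resize(im[150:225,250:350],None,fx=8,fy=8,interpolation=cv2.INTER_CUBIC)
R=np.array([[np.cos(w),-np.sin(w)],[np.sin(w),np.cos(w)]])
for (a,b,c,z,col) in((541.8,146.3,(50,72),5,(0,0,255)),(s["tcp_pos"][0],s["tcp_pos"][1],(46,68),s["tcp_pos"][2]-77,(0,255,0))):
    C=[]
    for sx,sy in((1,1),(1,-1),(-1,-1),(-1,1)):
        P=np.append(np.array([a,b])+R@np.array([sx*c[0]/2,sy*c[1]/2]),[z,1]); k=np.array(p["world_to_cam"])@P
        C.append([((k[0]/k[2]*p["fx"]+p["cx"])-250+.5)*8-.5,((k[1]/k[2]*p["fy"]+p["cy"])-150+.5)*8-.5])
    cv2.polylines(out,[np.int32(C)],True,col,1)
cv2.imwrite("pics/s5.png",out)
E
```

```text
tcp [542.6 147.2  88. ] shift tool [-0.8 -0.9  6. ] twist 0.001 alt -3.141 j7 0.116 tilt [-1.4e-03 -7.0e-04 -1.0e+00]
[-0.18077673 -0.19190334 -0.79116784] 39.19024048366895
```

View pics/s5.png

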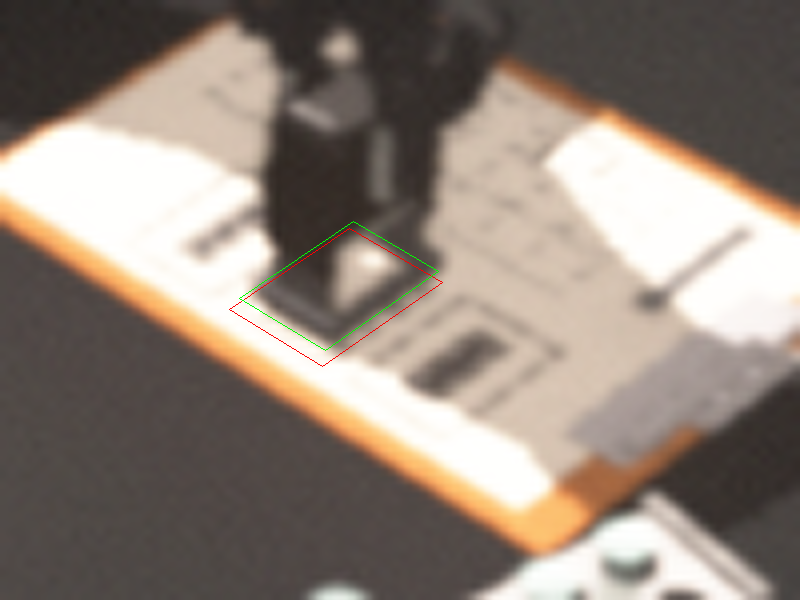

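The foot matches the predicted outline to 1–2 mm and sits inside the predicted panel (corners (330,345) and (440,275)). Nudge it, touch down and press.

Call:
{"op": "send_rows", "data": {"increments": [[1,[-1.6,-0.7,0],0],[1,[0,0,2],0],[1,[0,0,2],0],[1,[0,0,2],0],[1,[0,0,0],0]]}}

```text
time_s: 12.07
tcp_pos: [542.5, 145.7, 82.6]
eef_rot: [-2.022, -2.404, 0.0]
contact_force: [-0.9, -0.5, -1.7]
grip_width: 39.5
gripper_force: 60.8
```

Call:
{"op": "send_rows", "data": {"increments": [[1,[0,0,2],0],[1,[0,0,2],0],[1,[0,0,2],0],[1,[0,0,2],0],[1,[0,0,0],0]]}}

```text
time_s: 12.48
tcp_pos: [542.8, 145.8, 75.1]
eef_rot: [-2.022, -2.404, -0.001]
contact_force: [-2.3, -0.2, 8.2]
grip_width: 39.7
gripper_force: 61.9
```

Call:
{"op": "send_rows", "data": {"increments": [[1,[0,0,2],0],[1,[0,0,2],0],[1,[0,0,2],0],[1,[0,0,2],0],[1,[0,0,1.5],0]]}}

```text
time_s: 12.9
tcp_pos: [542.9, 145.8, 66.1]
eef_rot: [-2.022, -2.404, -0.001]
contact_force: [-3.7, 0.1, 11.8]
grip_width: 39.2
gripper_force: 62.5
```

Call:
{"op": "send_rows", "data": {"increments": [[1,[0,0,1],0],[1,[0,0,1],0],[1,[0,0,0.6],0],[1,[0,0,0],0],[1,[0,0,0],0]]}}

```text
time_s: 13.32
tcp_pos: [543.0, 145.8, 64.2]
eef_rot: [-2.022, -2.404, -0.002]
contact_force: [-4.2, -1.1, 17.3]
grip_width: 39.1
gripper_force: 62.9
```

At the stop (17 N). Hold, then lift gently.

Call:
{"op": "send_rows", "data": {"increments": [[1,[0,0,0.3],0],[1,[0,0,0],0],[1,[0,0,0],0],[1,[0,0,0],0],[1,[0,0,0],0]]}}

```text
time_s: 13.73
tcp_pos: [543.0, 145.8, 64.2]
eef_rot: [-2.022, -2.403, -0.002]
contact_force: [-5.5, 0.5, 20.0]
grip_width: 39.4
gripper_force: 63.5
```

Call:
{"op": "send_rows", "data": {"increments": [[1,[0,0,-2],0],[1,[0,0,-2],0],[1,[0,0,-2],0],[1,[0,0,-3],0],[1,[0,0,-3],0]]}}

```text
time_s: 14.15
tcp_pos: [542.8, 145.8, 75.2]
eef_rot: [-2.022, -2.404, -0.001]
contact_force: [-2.5, -0.3, 7.2]
grip_width: 39.3
gripper_force: 61.7
```

Call:
{"op": "send_rows", "data": {"increments": [[1,[0,0,-4],0],[1,[0,0,-5],0],[1,[0,0,-10],0],[1,[0,0,-20],0],[1,[0,0,-20],0]]}}

```text
time_s: 14.57
tcp_pos: [542.2, 145.4, 133.8]
eef_rot: [-2.022, -2.404, 0.003]
contact_force: [0.4, 0.4, -1.4]
grip_width: 39.2
gripper_force: 61.2
```

Call:
{"op": "send_rows", "data": {"increments": [[1,[0,0,-20],0],[1,[0,0,-20],0],[1,[0,0,-8],0],[1,[0,0,0],0],[1,[0,0,0],0]]}}

```text
time_s: 14.98
tcp_pos: [542.5, 145.8, 181.2]
eef_rot: [-2.022, -2.404, -0.001]
contact_force: [0.3, -0.4, -1.5]
grip_width: 39.1
gripper_force: 61.3
```

```bash
python3 - <<'E'
from h import *
w=np.deg2rad(-9.0); go([497,-126],165,[np.cos(w),np.sin(w)]);s=arm.sense(); print(s["contact_force"],s["grip_width"],s["time_s"])
im,d,p=shot("scene"); np.savez("s6.npz",im=im,d=d)
cv2.imwrite("pics/s6.png",cv2.resize(im[110:230,220:380],None,fx=5,fy=5,interpolation=cv2.INTER_CUBIC))
E
```

```text
tcp [542.5 145.8 181.2] shift tool [-260.   -91.4   16.1] twist 0.329 alt -2.812 j7 0.05 tilt [ 2.e-04  3.e-04 -1.e+00]
[ 0.2642062  -0.36498729 -1.45531054] 39.14247965176096 14.9833
```

View pics/s6.png

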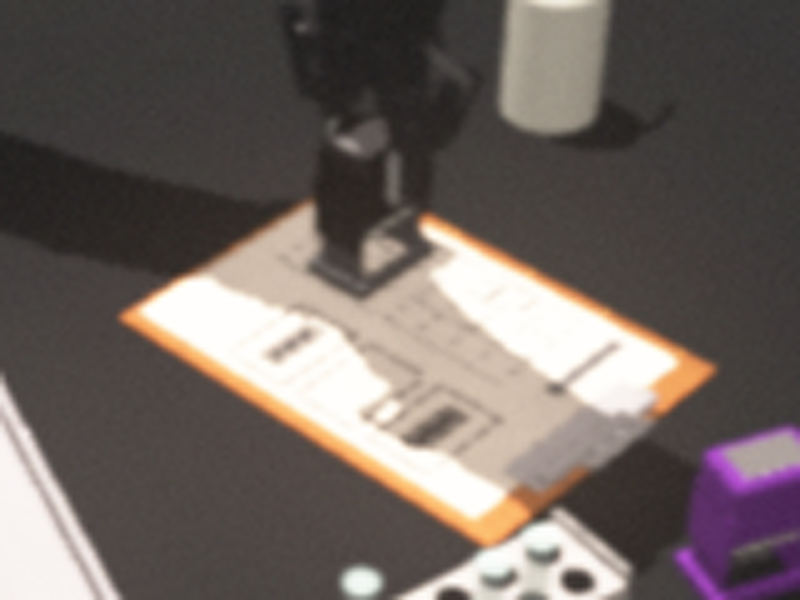

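Pressed and lifted straight; the sheet isn't redrawn with a print, but the force and travel matched the stop. Return the stamp to the tray.

Call:
{"op": "send_rows", "data": {"increments": [[1,[-15,-5,0],0],[1,[-26,-9,0],0],[1,[-30,-10,0],0],[1,[-30,-11,0],0],[1,[-30,-11,0],0]]}}

```text
time_s: 15.45
tcp_pos: [518.4, 6.6, 180.2]
eef_rot: [-2.022, -2.403, 0.003]
contact_force: [1.1, -0.4, -3.0]
grip_width: 39.2
gripper_force: 61.3
```

Call:
{"op": "send_rows", "data": {"increments": [[1,[-30,-11,0],0],[1,[-30,-10,0],0],[1,[-28,-10,0],0],[1,[-26,-9,0],0],[1,[-15,-5,0],0]]}}

```text
time_s: 15.87
tcp_pos: [495.3, -130.2, 180.6]
eef_rot: [-2.027, -2.4, 0.004]
contact_force: [-1.0, -0.1, -1.7]
grip_width: 39.0
gripper_force: 61.3
```

Call:
{"op": "send_rows", "data": {"increments": [[1,[0,0,10],0.09],[1,[0,0,15],0.1],[1,[0,0,15],0.09],[1,[0,0,10],0.013],[1,[0,0,0],0]]}}

```text
time_s: 16.28
tcp_pos: [495.4, -126.1, 128.9]
eef_rot: [-2.348, -2.082, 0.006]
contact_force: [-0.4, 0.8, -1.8]
grip_width: 39.3
gripper_force: 61.2
```

```bash
python3 - <<'E'
from h import *
w=np.deg2rad(-7.0); go([498,-125.5],81,[np.cos(w),np.sin(w)]);s=arm.sense(); print(s["contact_force"],s["grip_width"],s["time_s"])
E
```

```text
tcp [ 495.4 -126.1  128.9] shift tool [ 1.   2.8 47.8] twist 0.002 alt -3.139 j7 0.366 tilt [-5.1e-03 -3.0e-04 -1.0e+00]
[-0.43134103  0.75898907 -1.75351998] 39.27446387999885 16.2833
```

Call:
{"op": "send_rows", "data": {"increments": [[1,[0,2,12],0],[1,[0,0,12],0],[1,[0,0,10],0],[1,[0,0,6],0],[1,[0,0,3],0]]}}

```text
time_s: 16.7
tcp_pos: [498.9, -126.2, 87.3]
eef_rot: [-2.35, -2.083, 0.002]
contact_force: [-0.4, 0.4, -1.2]
grip_width: 39.5
gripper_force: 61.4
```

Call:
{"op": "send_rows", "data": {"increments": [[1,[0,0,1.5],0],[1,[0,0,1],0],[1,[0,0,1],0],[1,[0,0,1],0],[1,[0,0,0],0]]}}

```text
time_s: 17.12
tcp_pos: [499.6, -126.2, 84.1]
eef_rot: [2.351, 2.083, 0.001]
contact_force: [0.0, -0.1, -1.6]
grip_width: 39.5
gripper_force: 61.4
```

Call:
{"op": "send_rows", "data": {"increments": [[1,[0,0,1],0],[1,[0,0,1],0],[1,[0,0,1],0],[1,[0,0,0.5],0],[1,[0,0,0],0]]}}

```text
time_s: 17.53
tcp_pos: [499.5, -126.3, 80.4]
eef_rot: [-2.352, -2.083, 0.0]
contact_force: [-0.6, -0.3, -0.9]
grip_width: 39.3
gripper_force: 61.4
```

Call:
{"op": "send_rows", "data": {"increments": [[1,[0,0,0.5],0],[1,[0,0,0.5],0],[1,[0,0,0],0],[1,[0,0,0],0],[1,[0,0,0],0]]}}

```text
time_s: 17.95
tcp_pos: [499.5, -126.3, 79.6]
eef_rot: [-2.352, -2.083, -0.0]
contact_force: [-1.8, 0.6, 3.7]
grip_width: 39.1
gripper_force: 62.0
```

Touching the floor (3.7 N). Release slowly and rise.

Call:
{"op": "send_rows", "data": {"increments": [[0,[0,0,0],0],[-0.2,[0,0,0],0],[-0.5,[0,0,0],0],[-0.8,[0,0,0],0],[-1,[0,0,0],0]]}}

```text
time_s: 18.37
tcp_pos: [499.5, -126.3, 79.4]
eef_rot: [2.352, 2.083, -0.0]
contact_force: [-0.5, -1.5, 0.3]
grip_width: 84.4
gripper_force: 0.0
```

Call:
{"op": "send_rows", "data": {"increments": [[-1,[0,0,0],0],[-1,[0,0,0],0],[-1,[0,0,-10],0],[-1,[0,0,-20],0],[-1,[0,0,-30],0]]}}

```text
time_s: 18.78
tcp_pos: [498.0, -126.1, 139.0]
eef_rot: [-2.35, -2.081, 0.005]
contact_force: [0.3, 0.3, 0.6]
grip_width: 85.5
gripper_force: 0.0
```

Call:
{"op": "send_rows", "data": {"increments": [[-1,[0,0,-35],0],[-1,[0,0,-35],0],[-1,[0,0,-30],0],[-1,[0,0,0],0],[-1,[0,0,0],0]]}}

```text
time_s: 19.2
tcp_pos: [500.4, -126.5, 241.6]
eef_rot: [2.35, 2.082, 0.006]
contact_force: [0.3, 0.6, 0.1]
grip_width: 85.6
gripper_force: 0.0
```

```bash
python3 - <<'E'
from h import *
for n in("scene","top"):
    im,d,p=shot(n);W=cloud(p,d)
    m=(abs(W[...,0]-497)<60)&(abs(W[...,1]+126)<60)&(W[...,2]>88)&(W[...,2]<104); k=W[m]
    print(n,len(k),(k.mean(0),k[:,2].std(),cv2.minAreaRect(k[:,:2].astype(np.float32))) if len(k)>9 else '')
    if n=="scene": o=np.load("s3.npz")["im"]; b=np.s_[165:285,130:290]; print("diff vs before",cv2.absdiff(cv2.GaussianBlur(o,(5,5),0),cv2.GaussianBlur(im,(5,5),0))[200:240,165:195].max()) # lens area
s=arm.sense();print(s["tcp_pos"],s["contact_force"],s["grip_width"],s["time_s"])
E
```

```text
scene 207 (array([ 505.76163124, -125.87268727,   94.9835607 ]), np.float64(2.549738131769724), ((501.26715087890625, -124.54820251464844), (60.337284088134766, 43.85141372680664), 83.129150390625))
diff vs before 23
top 0 
[ 499.01942145 -125.9974333   239.17178987] [-0.25640143 -0.77176782  0.27808767] 85.38234139843138 19.3
```

The stamp is standing at the same height as before (top at z about 95 mm), in place in the tray and released, and the lens is undisturbed. Hand in.

```bash
python3 -c "
from bench import arm
print(arm.hand_in())"
```

```text
the job is handed in; nothing more can be done
None
```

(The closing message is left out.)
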